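# Shut and lock the specimen transport case

### The arm

A 6-joint arm with a two-finger parallel gripper is mounted at the origin on a cart in front of the work surface, level with it; the furniture and walls round the work are solid. World frame = base frame: x ahead of the robot, y to its left, z up, the work surface at z = 0. Lengths are in m, angles in rad, forces in N, time in s.
With the tool pointing down it reaches from about 0.35 to 0.975 m from the base axis. Payload 4.9 kg.
Tool frame: the origin (TCP) lies at the very end of the fingers, on their centre line; the grasp point (between the pads) lies 19 mm behind it (r.pinch_z is the distance from the TCP to the grasp point, in m); z points along the fingers, y is the line along which they close (so a half turn about z gives the same grasp; the last joint's range is limited). The gripper opens to 85 mm and grips with 20 to 120 N. Pads are 22 mm wide; open, the fingers measure 114 mm over their backs; the gripper's body (76 mm by 85 mm) begins 54 mm behind the grasp point. The pads swing forward as they close: fully open they stand 13 mm farther back than shut.
Start: joints at [-1.236, 0.053, 1.613, -0, 1.476, -0.119], TCP at [0.274, -0.562, 0.231] pointing down, gripper open.
Joint ranges: [-3.01, 3.01], [-1.01, 2.22], [0.06, 2.58], [-1.02, 4.17], [0.09, 2.62], [-3.14, 3.14]. Speed limits (rad/s): [2.57, 2.57, 3.14, 3.14, 3.14, 3.14].

### API

Orientations are given as a rotation vector (axis times angle).
In Python, from plant import r, solve_ik, get_image, get_calibration, order, find_in gives the robot as it stands. The module is installed in compiled form; this text tells all that it offers. Calls block until the motion is done:
- r.move_to(position, orientation): joint-space move of the TCP to a pose.
- r.line_to(position, orientation=None, velocity=0.15, stop_force=None): straight line of the TCP; orientation=None keeps the orientation; velocity is the mean speed in m/s. With stop_force (N) it stops when the force on the tool has changed by that much, and returns True; else False.
- r.goto_joints(angles): joint-space move.
- r.grip(opening): opening from 0.0 (shut) to 1.0 (fully open); the grip force is fixed at half the most; returns when the fingers have stopped.
- r.hold(seconds).
- solve_ik(position, orientation): joint angles nearest the present ones, or None.
- get_image(name): name is "side" or "top" or "wrist"; returns the picture (420x560x3 uint8, blue, green, red); there is no depth.
- get_calibration(name): a dict with "fx", "fy", "cx", "cy" (pixels), "D" ([k1, k2, p1, p2, k3] as OpenCV has them; the pictures are not rectified), "extrinsics" (4x4, takes a point from world to camera coordinates). Camera axes: x right, y up, looking along -z (the intrinsics and any distortion apply to the point x, -y, -z); pixel columns grow to the right and rows downward; lengths in m; the calibration is good to about 2 mm. A picture is of the moment at which its call begins: read the wrist's pose just before it. get_calibration takes no time and is no camera call; for the wrist camera it gives the pose at the moment of the call.
A pose or a line that the arm cannot do raises r.Unreachable and nothing moves.
- order.close_job(): hands the job in; it is judged then, once.
Trained networks look in the newest picture that a camera, given by its name, has taken for a name from the list of things; names that differ only in an ending like _2 or _b are one class to them, and where a whole thing is asked for, a point or a joint stands for the part that bears it (a point fixed in the world has none). Each returns a list of dicts, best first, with "p" (0 to 1); they miss things now and then, are a little off and sometimes report something else, mostly with a low value. They report only what shows in the picture. A call takes as long as a camera call.
- find_in(camera, target): "xy" ([column, row] in pixels, amid what is visible of it).
Readings, each from a call of its own:
- r.get_time_s(): time.
- r.get_joints(): joint angles.
- r.get_dq(): joint speeds.
- r.get_joint_efforts(): joint torques, N m.
- r.get_ee_pos(): TCP position.
- r.get_ee_rot(): TCP orientation.
- r.get_ft_force(): force on the tool from outside, world axes, zero at the start.
- r.get_moment(): the same for the moment, N m.
- r.get_finger_gap(): opening from 0.0 (shut) to 1.0 (fully open).
- r.get_gripper_force(): force on a finger pad.
Only numpy, scipy, OpenCV 4.12 (cv2) and the standard library are available. Lean on these libraries where they do the work, as an engineer would, in place of code of your own. Each camera call takes 0.05 s, during which the arm holds its last target. There are 200 camera calls.

### The job

The blue-lidded transport case on the table is packed with sample tubes and must be locked before the courier takes it. With the fingertips, push the lid down onto its seal; then set the fingertips in the slot of the round black fastener, press the lid fully home against the springy seal and turn the fastener a quarter turn clockwise, from the red dot to the green dot, until it stops and the lid stays locked shut by itself. Only push and turn: do not lift the lid further open, and leave the gauze carton, the dropper bottle, the vial and the pen as they stand.

Things in the scene. Friction and masses are not known exactly. Their poses are not given: they have to be found in the camera images.
- case: White transport case, fixed to the table, 200 mm deep (its x), 260 mm wide (its y), rim 85 mm above the table. With the lid shut its top face is 100 mm and the fastener's top 116 mm above the table. Origin: centre of the underside. +x points from the front (fastener side, facing the robot) to the hinge side, +y left seen from the front, +z up. Five tubes are packed inside.
- lid (a joint): Hinge of the blue lid (208 mm deep, 268 wide, 12 thick, 0.25 kg), rad: 0 = fully home on its stop, grows as the front edge rises; starts at 0.4 to 0.8. The hinge is stiff (0.36 N m) and holds the lid where it is left.
- lid_hinge (a point): Point on the hinge line, at the middle of the lid's width, 104 mm behind the case's origin and 88 mm above the table, in the plane of the lid's underside. Axes as the case's; the hinge line runs along y.
- lid_front_edge (a point): Middle of the lid's free front edge, on its top face, 208 mm from the hinge line and 12 mm above the underside. Axes of the lid: x from front to hinge, z out of its top face. Bare lid surface for pushing lies beside the fastener, 60 to 95 mm left or right of the middle (ribs 5 mm high run front to back at 108 mm).
- seal_front (a point): Middle of the sprung black rubber seal along the front rim. The lid comes to rest on it at about 0.035 rad (front edge 7 mm up); pressing it from there to 0 takes some 10 N at the fastener. Let go unlocked, it springs back to about 0.035.
- fastener (a joint): Turn of the black fastener, rad: 0 = unlocked, 1.571 = locked (stops at both ends), growing clockwise seen from above; starts at 0 to 0.2. It turns stiffly (0.09 N m) and stays where it is left.
- striker (a point): Striker on the inside of the front wall, under which the fastener's cam tongue swings. The tongue enters its ramp at about half turn, and only if the lid is pressed to 0.015 rad or less; it then draws the lid to about 0 and holds it against the seal. With the lid not pressed down the tongue jams against the striker.
- slot_floor: Floor plate of the fastener's slot. Origin: centre of its top face, on the fastener's axis, on the lid's middle line, 150 mm from the hinge line, 16.6 mm above the lid's underside. Disc 72 mm across; slot right across it, 32 mm wide, 11.5 mm deep, open at both ends, flat floor. Turns with the fastener: y runs along the slot (-y to the white mark), z up the axis. Unlocked, the slot lies parallel to the front.
- slot_mark (a point): White index line on the slot floor, 25.5 mm from the fastener's axis. Unlocked, it points to the red dot on the lid (the case's -y, right seen from the front); locked, to the green dot (-x, the front edge).
- gauze_box: Bystander: white and green carton, 62 x 98 x 46 mm, left of the case. Origin: centre of the underside.
- dropper_brown: Bystander: brown dropper bottle with white tip, 32 mm across, 86 mm tall, right of the case. Origin: centre of the underside.
- vial_green: Bystander: small brown vial with green cap, 21 mm across, 45 mm tall, right of the case. Origin: centre of the underside.
- pen: Bystander: black pen, 143 mm long, 13 mm high, lying in front of the case. Origin: centre of the underside.

How it is judged:
On the way, in this order (a step that is already met when the one before it is completed fails the run):
1. the fingertips press in the slot (2 N or more on its floor) with the lid pressed almost home (0.02 rad or less), before the cam is past half turn (0.75 rad) (contact force between the fingers and slot_floor above 2 N and value of joint lid below 0.02 rad and value of joint fastener below 0.75 rad), for 0.05 s.
2. the fastener is turned to the locked end (over 1.4 rad) with the lid home (0.012 rad or less) (value of joint fastener above 1.4 rad and value of joint lid below 0.012 rad), for 0.1 s.
At the end, for the whole second after the job is handed in: The fastener stands within 0.17 rad of its locked stop and the lid is held shut by it (0.012 rad or less, 2.5 mm at the front edge) with nobody pressing and the fastener at rest; the carton, bottle, vial and pen are within 15 mm of where they stood (all of step 2 and velocity of joint fastener below 0.05 rad/s and distance of each of gauze_box, dropper_brown, vial_green, pen from where it was at the start of the episode below 0.015 m); the robot touches nothing.
It fails at once if the gauze carton, the brown dropper bottle, the green-capped vial or the black pen is lifted, knocked over or shoved more than 15 mm from where it stood (distance of any of gauze_box, dropper_brown, vial_green, pen from where it was at the start of the episode above 0.015 m).
It fails at once if the lid is lifted to more than 1.0 rad (further open than it ever stands at the start) (value of joint lid above 1 rad).
It also fails if it takes over 45 s, if anything falls off the work surface, if the arm or the gripper's body presses on something with over 40 N, if the wrist force passes 120 N, or if a joint passes its speed limit or range.

## Working session

There is one attempt and no reset: what is moved stays moved. The work goes in short steps, each a Python script; the robot and the scene stay as the last script left them, time stands still between calls to the robot, and variables do not carry over. Pictures are saved under pics/ and viewed, at most 10 in all, crops included, and the job is handed in when it is done.

```bash
mkdir -p pics; cat > h.py <<'E'
import numpy as np, cv2
from plant import r, solve_ik, get_image, get_calibration, order, find_in
def ray(c,uv):
    K=np.array([[c['fx'],0,c['cx']],[0,c['fy'],c['cy']],[0,0,1.]])
    p=cv2.undistortPoints(np.array([[uv]],float),K,np.array(c['D'],float))[0,0]
    E=np.array(c['extrinsics']);R=E[:3,:3];o=-R.T@E[:3,3]
    d=R.T@np.array([p[0],-p[1],-1.]);return o,d/np.linalg.norm(d)
def proj(c,P):
    E=np.array(c['extrinsics']);q=(E[:3,:3]@np.asarray(P,float).reshape(-1,3).T).T+E[:3,3]
    q=q*[1,-1,-1]
    K=np.array([[c['fx'],0,c['cx']],[0,c['fy'],c['cy']],[0,0,1.]])
    return cv2.projectPoints(q,np.zeros(3),np.zeros(3),K,np.array(c['D'],float))[0][:,0]
def tri(rs):
    A=sum(np.eye(3)-np.outer(d,d) for o,d in rs);b=sum((np.eye(3)-np.outer(d,d))@o for o,d in rs)
    X=np.linalg.solve(A,b);return X,[np.linalg.norm(np.cross(X-o,d)) for o,d in rs]
E
python3 - <<'E'
from h import *
ims=[]
for n in ['side','top']:
    im=get_image(n);ims.append(im);cv2.imwrite(f'pics/{n}0.png',im)
cs={n:get_calibration(n) for n in ['side','top']}
for t in ['case','lid_hinge','lid_front_edge','seal_front','slot_floor','slot_mark','striker','gauze_box','dropper_brown','vial_green','pen']:
    f={n:find_in(n,t) for n in ['side','top']}
    s=' '.join(n+str([(np.round(x['xy'],1).tolist(),round(x['p'],2)) for x in f[n][:2]]) for n in f)
    if f['side'] and f['top']:
        X,e=tri([ray(cs[n],f[n][0]['xy']) for n in f]); s+=' '+str(X.round(3))+str(np.round(e,4))
    print(t,s)
print(r.get_time_s())
E
```

```text
case side[([242.0, 201.0], 0.83)] top[([315.8, 223.4], 0.61)] [ 0.525 -0.108  0.1  ][0.0007 0.0007]
lid_hinge side[([241.4, 202.4], 0.8)] top[([317.6, 221.4], 0.61)] [ 0.529 -0.111  0.1  ][0.0019 0.0019]
lid_front_edge side[([238.9, 192.0], 0.81)] top[([313.6, 212.3], 0.58), ([314.3, 217.9], 0.45)] [ 0.543 -0.109  0.146][0.0035 0.0035]
seal_front side[] top[([303.7, 275.7], 0.62)]
slot_floor side[([237.1, 168.7], 0.71)] top[([314.3, 217.7], 0.56)] [ 0.527 -0.11   0.198][0.0035 0.0035]
slot_mark side[([240.8, 171.9], 0.72)] top[([315.8, 219.3], 0.98)] [ 0.525 -0.108  0.187][0.0014 0.0014]
striker side[([240.8, 201.6], 0.68)] top[([311.8, 211.9], 0.28)] [ 0.547 -0.106  0.12 ][0.0038 0.0038]
gauze_box side[([324.4, 197.1], 0.76)] top[([228.5, 261.4], 0.95), ([319.9, 221.9], 0.3)] [0.453 0.09  0.031][0.0039 0.0039]
dropper_brown side[([159.9, 227.6], 0.59), ([323.2, 197.4], 0.27)] top[]
vial_green side[([156.4, 251.6], 0.72)] top[([315.4, 213.1], 0.44), ([402.9, 185.5], 0.41)] [ 0.582 -0.203  0.034][0.0981 0.0981]
pen side[([159.3, 250.9], 0.57)] top[([304.8, 299.4], 0.56)] [ 0.408 -0.207 -0.134][0.1437 0.1437]
1.2
```

View pics/side0.png

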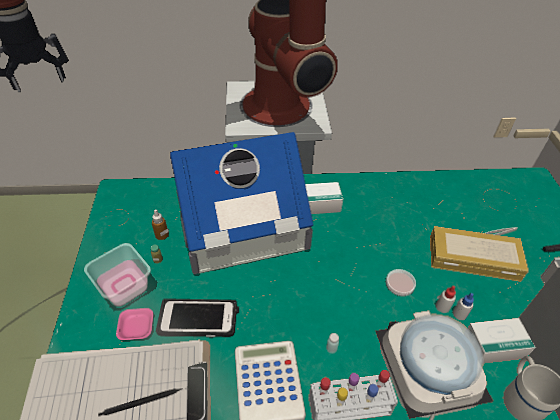

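View pics/top0.png

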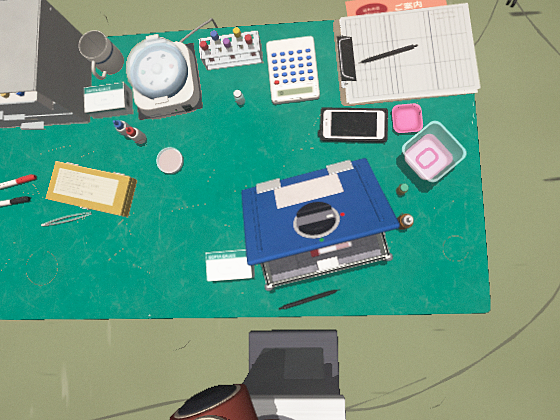

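The side view (from behind, looking at the robot) shows the lid open with its disc at (239,168), red dot (216,172), green dot (235,146) and far corners (172,150), (297,133). The top view shows the disc at (317,219), red dot (342,214), green dot (321,239) and front corners (245,264), (400,231). The bottle and vial are to the right, the carton is to the left, and the pen is in front at (308,299). Next I fit the case pose and lid angle.

```bash
cat > fit.py <<'E'
from h import *
from scipy.optimize import least_squares
def lidpt(q,p): # p in hinge frame (x from hinge: negative to front, y, z over underside)
    x,y,w,a=q; p=np.asarray(p,float)
    c,s=np.cos(a),np.sin(a); f=np.array([p[0]*c+p[2]*s, p[1], -p[0]*s+p[2]*c])+[.104,0,.088]
    return np.array([x+f[0]*np.cos(w)-f[1]*np.sin(w), y+f[0]*np.sin(w)+f[1]*np.cos(w), f[2]])
E
python3 - <<'E'
from fit import *
L=[((-.208,.134,.012),(297,133),(245,264)),((-.208,-.134,.012),(172,150),(400,231)),((-.150,0,.0281),(239,168),(317,219))]
cs=[get_calibration(n) for n in ['side','top']]
def res(q): return np.concatenate([proj(cs[i],lidpt(q,l[0]))[0]-l[1+i] for l in L for i in (0,1)])
s=least_squares(res,[.53,-.11,0,.6],loss='soft_l1');q=s.x
print(q.round(4),res(q).reshape(-1,4).round(1)); np.save('q.npy',q)
print('disc',lidpt(q,(-.15,0,.0166)))
q0=q.copy();q0[3]=0;print('disc shut',lidpt(q0,(-.15,0,.0166)))
print('hinge corners proj',[[proj(c,lidpt(q,(0,y,.012))).round()[0] for c in cs] for y in(.134,-.134)])
# pen plane z=.006, others
print('pen',[ (o+d*(.006-o[2])/d[2]).round(3) for o,d in [ray(cs[1],p) for p in [(280,307),(338,291)]]])
print('bottle', tri([ray(cs[0],(157,215)),ray(cs[1],(408,219))]))
print(r.get_ee_rot(), r.get_ee_pos())
E
```

```text
[ 0.5237 -0.1087  0.1763  0.662 ] [[-1.2  0.3  0.3 -0. ]
 [-2.   0.1 -0.2  0.8]
 [ 0.8 -1.2 -2.  -1.4]]
disc [ 0.51961666 -0.10939656  0.19329385]
disc shut [ 0.47838079 -0.11674441  0.1046    ]
hinge corners proj [[array([313., 228.]), array([241., 185.])], [array([186., 250.]), array([368., 158.])]]
pen [array([ 0.349, -0.023,  0.006]), array([ 0.382, -0.153,  0.006])]
bottle (array([ 0.53055349, -0.29967593,  0.06904524]), [np.float64(0.00015294508015282736), np.float64(0.00015294508015278817)])
[-3.06105265e+00 -7.06688169e-01  4.02244444e-05] [ 0.2739752  -0.56171019  0.2313086 ]
```

The fit is consistent to about 2 px: yaw 0.176, lid 0.66 rad. Next I shut the lid with closed fingers on the bare surface left of the fastener.

```bash
cat >> fit.py <<'E'
from scipy.spatial.transform import Rotation as Ro
def down(yaw): # tool z down, tool y at heading yaw from world +y
    y=np.array([-np.sin(yaw),np.cos(yaw),0]);z=np.array([0,0,-1.]);return Ro.from_matrix(np.c_[np.cross(y,z),y,z]).as_rotvec()
def cw(q,x,y,z): c,s=np.cos(q[2]),np.sin(q[2]);return np.array([q[0]+x*c-y*s,q[1]+x*s+y*c,z])
E
python3 - <<'E'
from fit import *
q=np.load('q.npy');w=q[2]
d=cw(q,-.046,0,.105)
for k in (0,np.pi,-np.pi):
    for t in (0,-1.57,-1.9):
        s=solve_ik(d,down(w+t+k)); print(k,t,None if s is None else s.round(2))
r.grip(0)
o=down(w)
r.move_to(cw(q,-.041,.075,.32),o)
print(r.get_time_s(),r.get_joints().round(2),r.get_ft_force().round(1))
try:
    hit=r.line_to(cw(q,-.041,.075,.103),o,velocity=.08,stop_force=14)
except r.Unreachable as e: print('unreach',e); hit=None
print(hit,r.get_ee_pos().round(4),r.get_ft_force().round(1),r.get_time_s())
E
```

```text
0 0 [-0.39 -0.16  2.03 -0.    1.27 -2.14]
0 -1.57 [-0.39 -0.16  2.03 -0.    1.27 -0.57]
0 -1.9 [-0.39 -0.16  2.03 -0.    1.27 -0.24]
3.141592653589793 0 [-0.39 -0.16  2.03 -0.    1.27  1.  ]
3.141592653589793 -1.57 [-0.39 -0.16  2.03 -0.    1.27  2.57]
3.141592653589793 -1.9 [-0.39 -0.16  2.03 -0.    1.27  2.9 ]
-3.141592653589793 0 [-0.39 -0.16  2.03 -0.    1.27  1.  ]
-3.141592653589793 -1.57 [-0.39 -0.16  2.03 -0.    1.27  2.57]
-3.141592653589793 -1.9 [-0.39 -0.16  2.03 -0.    1.27  2.9 ]
3.9917 [-0.25 -0.36  1.84 -0.    1.67 -1.99] [ 0.6 -0.2 -0.1]
False [ 0.4702 -0.0421  0.1041] [-4.8  0.8  5.4] 6.8583
```

```bash
python3 - <<'E'
from fit import *
q=np.load('q.npy');o=down(q[2])
r.line_to(cw(q,-.041,.075,.104),o,velocity=.03,stop_force=15)
r.line_to(cw(q,-.041,.075,.20),o,velocity=.2)
r.grip(.4)
r.move_to(cw(q,-.06,0,.26),o)
c=get_calibration('wrist');im=get_image('wrist');cv2.imwrite('pics/w1.png',im)
q1=q.copy();q1[3]=.035
P=[lidpt(q1,p) for p in [(-.15,0,.0281),(-.208,.134,.012),(-.208,-.134,.012),(-.15,0,.0166)]]
print(proj(c,P).round())
for t in ['slot_floor','slot_mark','lid_front_edge']:print(t,[(f['xy'],f['p']) for f in find_in('wrist',t)[:2]])
for n in ['top','side']:
    im=get_image(n);cv2.imwrite(f'pics/{n}1.png',im);print(n,proj(get_calibration(n),P).round())
print(r.get_time_s())
a=cv2.imread('pics/side1.png')[100:300,130:350];b=cv2.imread('pics/w1.png')
cv2.imwrite('pics/c1.png',np.hstack([cv2.resize(a,(400,364)),cv2.resize(b,(400,364))]))
E
```

```text
[[282. 211.]
 [428. 145.]
 [135. 145.]
 [282. 207.]]
slot_floor [([282.1, 208.2], 0.95), ([279.5, 221.4], 0.63)]
slot_mark [([280.7, 216.1], 0.55), ([279.7, 203.9], 0.54)]
lid_front_edge [([280.6, 220.6], 0.75)]
top [[320. 246.]
 [261. 288.]
 [394. 261.]
 [320. 246.]]
side [[238. 180.]
 [288. 160.]
 [176. 176.]
 [238. 184.]]
8.9417
```

View pics/c1.png

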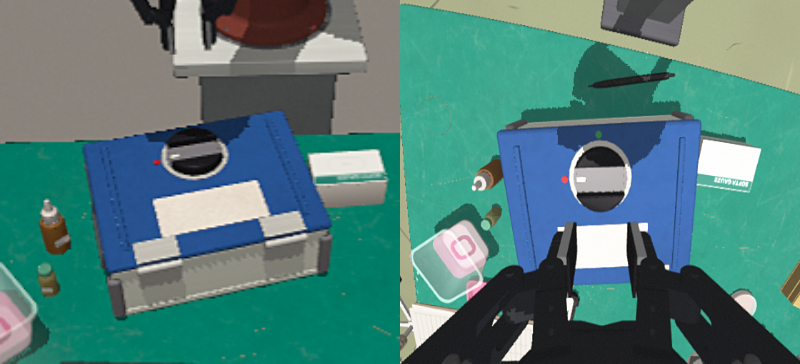

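The lid is down near its seal and the bystanders are untouched. The slot shows at (282,208) in the wrist image, where the model predicted (282,207), and lies nearly parallel to the front. I descend into the slot next.

```bash
python3 - <<'E'
from fit import *
q=np.load('q.npy');o=down(q[2]-.04)
r.move_to(cw(q,-.0465,0,.15),o)
f0=r.get_ft_force()
h=r.line_to(cw(q,-.0465,0,.09),o,velocity=.025,stop_force=4)
print(h,r.get_ee_pos().round(4),(r.get_ft_force()-f0).round(1),r.get_moment().round(2))
cv2.imwrite('pics/w2.png',get_image('wrist'))
print(r.get_finger_gap(),r.get_time_s())
E
```

```text
True [ 0.4776 -0.1169  0.1078] [-0.3 -1.3  0.9] [-0.06 -0.06 -0.04]
0.39738616448753056 11.0667
```

View pics/w2.png

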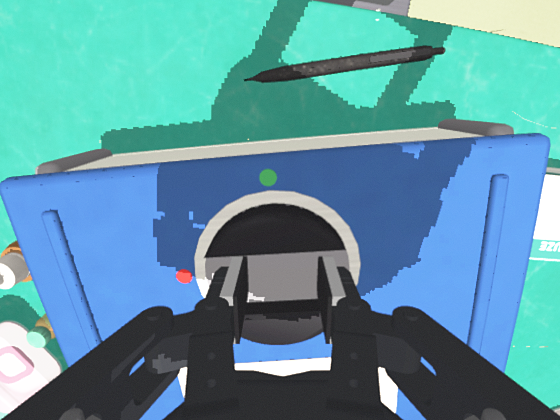

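The fingertips sit inside the slot, about on the floor. I press home and check before turning.

```bash
python3 - <<'E'
from fit import *
q=np.load('q.npy');o=down(q[2]-.04)
h=r.line_to(cw(q,-.0465,0,.088),o,velocity=.015,stop_force=22)
r.hold(.2)
print(h,r.get_ee_pos().round(4),r.get_ft_force().round(1),r.get_moment().round(2),r.get_time_s())
c=get_calibration('side');cv2.imwrite('pics/s2.png',cv2.resize(get_image('side')[110:270,150:340],(760,560),interpolation=cv2.INTER_CUBIC))
E
```

```text
True [ 0.4773 -0.117   0.1039] [-1.9 -0.2  7.1] [ 0.15  0.39 -0.01] 11.8917
```

```bash
python3 - <<'E'
from fit import *
q=np.load('q.npy');o=down(q[2]-.04)
z=r.get_ee_pos()[2]
for i in range(8):
    z-=.001
    r.line_to(cw(q,-.0465,0,z),o,velocity=.02);r.hold(.1)
    f=r.get_ft_force();print(round(z,4),r.get_ee_pos().round(4),f.round(1),r.get_moment().round(2))
    if f[2]>25:break
print(r.get_time_s())
E
```

```text
0.1029 [ 0.4773 -0.117   0.1037] [-3.7  0.4  8.2] [ 0.04  0.83 -0.08]
0.1019 [ 0.4773 -0.117   0.1036] [-6.5  1.1 13.3] [0.16 1.17 0.01]
0.1009 [ 0.4774 -0.117   0.1035] [-10.7   1.5  17.4] [ 0.33  1.66 -0.03]
0.0999 [ 0.4774 -0.117   0.1034] [-12.7   3.7  22.6] [ 0.48  2.13 -0.07]
0.0989 [ 0.4774 -0.1171  0.1032] [-15.3   4.1  27.2] [ 0.62  2.56 -0.03]
13.6917
```

The stop is stiff now (about 0.1 mm travel per 5 N), so the lid is home. I turn next, watching forces.

```bash
python3 - <<'E'
from fit import *
q=np.load('q.npy');z=.0989
for t in np.arange(.16,1.9,.12):
    r.line_to(cw(q,-.0465,0,z),down(q[2]-t),velocity=.1)
    r.hold(.1)
    R=Ro.from_rotvec(r.get_ee_rot()).as_matrix();y=R[:,1];yaw=np.arctan2(-y[0],y[1])
    f=r.get_ft_force();m=r.get_moment()
    print(round(t,2),round(q[2]-yaw,3),f.round(1),m.round(2),r.get_ee_pos().round(4),round(r.get_time_s(),1))
    if np.linalg.norm(f)>70 or abs(m[2])>2: break
E
```

```text
0.16 0.16 [-13.1   4.2  26.6] [ 0.68  2.34 -0.1 ] [ 0.4777 -0.117   0.1032] 14.1
0.28 0.28 [-12.5   4.   25.4] [ 0.73  2.14 -0.18] [ 0.478  -0.1169  0.1033] 14.4
0.4 0.4 [-11.3   4.5  25.4] [ 0.77  1.95 -0.13] [ 0.4784 -0.1169  0.1033] 14.8
0.52 0.52 [-10.2   4.5  23.5] [ 0.77  1.75 -0.14] [ 0.4787 -0.1168  0.1033] 15.2
0.64 0.64 [-9.2  4.3 24.3] [ 0.76  1.47 -0.06] [ 0.479  -0.1169  0.1033] 15.5
0.76 0.76 [-7.7  4.5 22.5] [ 0.7   1.45 -0.1 ] [ 0.4792 -0.1169  0.1034] 15.9
0.88 0.88 [-6.8  3.3 21.2] [ 0.58  1.17 -0.11] [ 0.4795 -0.117   0.1034] 16.3
1.0 1.0 [-5.   3.5 20.7] [ 0.5   1.01 -0.1 ] [ 0.4798 -0.1172  0.1034] 16.6
1.12 1.12 [-4.8  3.  20.5] [ 0.45  0.83 -0.1 ] [ 0.48   -0.1174  0.1034] 17.0
1.24 1.24 [-4.4  1.5 19.2] [ 0.3   0.74 -0.07] [ 0.4803 -0.1176  0.1034] 17.4
1.36 1.36 [-3.1  1.1 19. ] [ 0.2   0.61 -0.1 ] [ 0.4805 -0.1178  0.1034] 17.7
1.48 1.48 [-1.6  0.2 17.9] [ 0.05  0.5  -0.08] [ 0.4807 -0.1181  0.1035] 18.1
1.6 1.6 [-0.5 -1.6 16.4] [-0.26  0.36 -0.12] [ 0.4808 -0.1185  0.1035] 18.5
1.72 1.72 [-0.7 -1.8 16.9] [-0.37  0.3  -0.  ] [ 0.4809 -0.1188  0.1035] 18.8
1.84 1.836 [ 1.  -2.8 14.5] [-0.18 -0.1   1.11] [ 0.4816 -0.1187  0.1036] 19.2
```

The moment jumped to 1.1 N m at 1.84, so the fastener is against its stop. I relax, lift out and check.

```bash
python3 - <<'E'
from fit import *
q=np.load('q.npy')
r.line_to(cw(q,-.0465,0,.100),down(q[2]-1.7),velocity=.1)
p=r.get_ee_pos()
r.line_to([p[0],p[1],.15],velocity=.04)
r.line_to(cw(q,-.06,0,.26),down(q[2]-1.7),velocity=.15)
r.hold(.3)
print(r.get_ft_force().round(1),r.get_time_s())
a=get_image('wrist');s=get_image('side')[110:270,150:360]
cv2.imwrite('pics/c3.png',np.hstack([cv2.resize(a,(400,300)),cv2.resize(s,(400,300))]))
E
```

```text
[0.6 0.3 0.3] 22.075
```

View pics/c3.png

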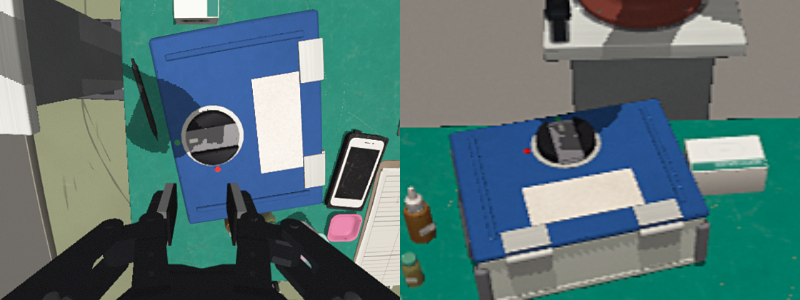

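The slot now points at the green dot (178,142 from centre 212,136). The lid lies flat, the bystanders have not moved and the arm is clear.

```bash
python3 -c "
from h import *
print(order.close_job())"
```

```text
the job is handed in; nothing more can be done
None
```

The job is handed in: the lid is pressed home and the fastener is turned to its stop at the green dot. The last pictures show it shut with the carton, bottle, vial and pen where they stood; no verdict came back.

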